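# Load a glass cell into its holder with sprung tongs

## Robot

A 6-joint arm with a two-finger parallel gripper is mounted at the origin on a cart in front of the work surface, level with it; the furniture and walls round the work are solid. World frame = base frame: x ahead of the robot, y to its left, z up, the work surface at z = 0. Lengths are in mm, angles in degrees, forces in N, time in s.
With the tool pointing down it reaches from about 300 to 850 mm from the base axis. Payload 4.2 kg.
Tool frame: the origin (TCP) lies midway between the tips of the shut fingers; the grasp point (between the pads) lies 19 mm behind it; z points along the fingers, y is the line along which they close (so a half turn about z gives the same grasp; the last joint's range is limited). The gripper opens to 91 mm and grips with 3 to 60 N. Pads are 32 mm wide; open, the fingers measure 118 mm over their backs; the gripper's body (76 mm by 178 mm) begins 60 mm behind the grasp point.
Start: joints at [63.369, 18.312, 89.639, -0, 72.044, -1.146], TCP at [247.414, 519.066, 213.976] pointing down, gripper open.
Joint ranges: [-177.97, 177.97], [-48.28, 115.42], [12.27, 149.76], [-77.06, 257.06], [2.81, 150.46], [-146.56, 146.56]. Speed limits (degrees/s): [147.25, 147.25, 180, 180, 180, 180].

## Interface

Orientations are given as [roll, pitch, yaw] about the fixed x, y, z axes, in that order (R = Rz(yaw) Ry(pitch) Rx(roll)).
In Python, from workcell import state, grab_frame, camera_model, job_done gives the robot as it stands.
- The arm moves only by the shell command python3 -m pendant 'ROWS' [OPENING] [FORCE]. ROWS is rows parted by semicolons, their numbers by spaces, 1 to 8 of them, each of 6 numbers: dx, dy, dz in mm, then a rotation vector rx, ry, rz in degrees; each row shifts and turns the commanded pose from where the row before left it, along the tool's axes as they then stand; what a row does not reach is not made up. A row lasts 1/10 s, in which the tool goes at most 50 mm and 8.59 degrees, less where a joint would pass 70% of its speed; a pose out of reach is approached as far as the arm can. OPENING is the finger opening in mm, set as the command begins (- or left out keeps the last). The fingers move at their own pace and stop on an object; FORCE is the grip in N (left out, the last holds). Time passes only in rows, so rows that do not move let the fingers close. It prints the time, the measured TCP pose, the force, the opening and the grip force at its end.
- state(): the state, without advancing time (a new reading comes with each control period).
- grab_frame(name): name is "side" or "top" or "wrist"; returns the picture (480x640x3 uint8, blue, green, red); there is no depth.
- camera_model(name): a dict with "fx", "fy", "cx", "cy" (pixels), "D" ([k1, k2, p1, p2, k3] as OpenCV has them; the pictures are not rectified), "T" (4x4, takes a point from camera to world coordinates). Camera axes: x right, y up, looking along -z (the intrinsics and any distortion apply to the point x, -y, -z); pixel columns grow to the right and rows downward; lengths in mm; the calibration is good to about 2 mm. A picture is of the moment at which its call begins: read the wrist's pose just before it. camera_model takes no time and is no camera call; for the wrist camera it gives the pose at the moment of the call.
- job_done(): hands the job in; it is judged then, once.
The state is a dict: "time_s": time; "qpos": joint angles; "qvel": joint speeds; "effort": joint torques, N m; "ee_pos": TCP position; "ee_rot": TCP orientation; "force": force on the tool from outside, world axes, zero at the start; "torque": the same for the moment, N m; "gripper_width": finger opening in mm; "gripper_force": force on a finger pad.
Only numpy, scipy, OpenCV 4.12 (cv2) and the standard library are available. Lean on these libraries where they do the work, as an engineer would, in place of code of your own. Each camera call takes 0.05 s, during which the arm holds its last target. There are 200 camera calls.

## Task

Using the sprung tongs, take the square glass cell out of the rack and seat it upright, fully home, in the square pocket of the cell holder: lower it all the way to the pocket's floor before you let it go, then hang the tongs back in their rest. Never touch the cell with the gripper itself, be gentle with the glass, and leave the round cells and the other things alone. The holder's carriage is clamped somewhere along its track, so find the pocket by feel against its fence.

Things in the scene. Friction and masses are not known exactly. Their poses are not given: they have to be found in the camera images.
- tongs: Steel sprung tongs, 80 g, hanging upright, jaws down; bow on top (50 mm above the origin). Origin: midway between the arms, level with the tops of the finger rests (ledges, 5 mm thick, sticking out 11 mm from each arm to 34 mm from the middle). z up; jaws close along y. Above the ledges each arm has an upright finger plate, 16 mm wide (x), z=0 to 32 mm.
- tongs_grip (a point): Where to grip the tongs: between the finger plates, 20 mm above the tongs' origin; close along the tongs' y, fingertips 1 to 4 mm above the ledges. Width over the plates there at z=0: free 46 mm; 44 mm carries the tongs with jaws open; 38 mm when shut on the cell (plates and jaws then parallel); 33 mm when the jaws meet.
- tongs_arm_l (a joint): Swing of the left arm, rad: 0 free (jaw gap 31 mm), 0.093 jaws 12.5 mm apart, 0.148 jaws shut. Both arms swing alike. The spring pushes each finger with about 4 N when free; shutting the jaws on the cell takes 9 to 13 N. The jaws then pinch with about 0.3 x (finger force - 13 N): 22 to 35 N at the fingers is right.
- tongs_jaws (a point): Midway between the lower ends of the jaw pads, 68 mm under the tongs' origin. The grey pads are 11 mm wide (x), 4.5 mm thick and 20 mm tall, reaching up from this level.
- tong_rest: Fixed rest: grey foot 80 x 110 mm, two upright aluminium walls 80 mm high, 53 mm apart inside (across y), 8 mm thick. The tongs hang between them, a finger rest on each wall top between two end stops (4 mm high, 23 mm apart along x): tongs' origin 83 mm above the rest's origin and straight over it, axes parallel. Origin: centre of the underside.
- cell: The square glass cell, 12.5 x 12.5 x 52 mm, top 10 mm a grey stopper of the same width; 25 g. Origin at the centre of its foot, z up. It stands loosely in one of the rack's three pockets (which one varies), sides along the rack's. Thin glass: breaks if pinched with over 10 N a side or pressed against the holder with over 15 N.
- round_cell_0: A short round glass cell, 12 mm diameter, 34 mm tall, in another pocket of the rack; stays there. Origin at the centre of its foot.
- round_cell_1: The other short round glass cell, the same; stays there. Origin at the centre of its foot.
- cell_rack: Fixed white rack, 124 (x) x 60 (y) x 22 mm, three 15.5 mm square pockets 12 mm deep in a row along its x, 34 mm apart, the middle one at its centre; pocket floor 10 mm above the underside. Origin: centre of the underside. Take the cell with the jaws closing along the rack's y.
- holder: Fixed cell holder: grey base 100 (x) x 130 (y) mm, two rails along y, on them a plastic carriage 60 x 56 mm with one square pocket. Origin: centre of the underside. The pocket is at x=0; its y is NOT reported: clamped anywhere from -12 to +12 mm (holds against 40 N). Pocket 14.5 mm square, sides along x and y, 1.5 mm chamfer, floor at z=18 mm: the seated cell's foot.
- holder_track (a point): Point over the holder's middle (x=0, y=0) level with the carriage top and pocket mouth, 40 mm above the holder's origin. On the pocket's +y side stands a fence 34 mm long (x), 10 mm thick, 9 mm above the carriage top, its face flush with the pocket's +y wall: a cell moved in the holder's +y, foot just above the carriage top, meets it when 1 mm past the pocket's centre.
- amber_bottle: Amber sample bottle with a dark cap, 51 mm diameter, 109 mm tall, a bystander at the back. Origin: centre of the underside.
- dropper: Small white dropper bottle with a green cap, 31 mm diameter, 62 mm tall, a bystander. Origin: centre of the underside.
- timer: White bench timer, 66 x 66 x 21 mm, a bystander. Origin: centre of the underside.

How it is judged:
By the outcome, as a careful person would: the job done as asked, in the order asked, and still so for the second after the job is handed in, with the robot touching nothing.
It also fails if it takes over 54 s, if anything falls off the work surface, if the arm or the gripper's body presses on something with over 40 N, if the wrist force passes 120 N, or if a joint passes its speed limit or range.

## Working session

There is one attempt and no reset: what is moved stays moved. The work goes in short steps, Python scripts to look and compute and a shell command to move; the robot and the scene stay as the last step left them, time stands still between calls to the robot, and variables do not carry over. Pictures are saved under pics/ and viewed, at most 10 in all, crops included, and the job is handed in when it is done.

```bash
ls; mkdir -p pics; python3 - <<'E'
from workcell import *
import cv2,numpy as np
s=state();print(s)
for n in("side","top","wrist"):
    im=grab_frame(n);cv2.imwrite(f"pics/{n}0.png",im)
    c=camera_model(n);print(n,{k:np.round(v,3).tolist() for k,v in c.items()})
E
```

```text
pics
{'time_s': 0.0, 'qpos': array([ 6.33695213e+01,  1.83507705e+01,  8.97048759e+01, -2.96489533e-05,
        7.20424523e+01, -1.14736735e+00]), 'qvel': array([ 0.01138179, -0.07146693, -0.0575214 , -0.03179132,  0.02194001,
       -0.11307097]), 'effort': array([ 7.81135914e-04, -4.12463021e+01, -2.31976354e+01,  7.28213880e-02,
        4.56585386e-02, -1.35243058e-04]), 'ee_pos': array([247.18546901, 518.61865176, 213.13936085]), 'ee_rot': array([-1.79901920e+02, -1.93614527e-03,  1.54516896e+02]), 'force': array([ 0.51793963,  0.611851  , -0.48257717]), 'torque': array([0.02986662, 0.00944548, 0.04690298]), 'gripper_force': 0.0, 'gripper_width': 91.10323063973848}
side {'fx': 567.434, 'fy': 567.434, 'cx': 319.53, 'cy': 240.9, 'D': [-0.036, 0.0, 0.0, 0.0, 0.0], 'T': [[-0.985, 0.057, -0.164, 498.964], [-0.172, -0.451, 0.876, 898.914], [-0.024, 0.891, 0.454, 518.904], [0.0, 0.0, 0.0, 1.0]]}
top {'fx': 608.837, 'fy': 608.837, 'cx': 326.183, 'cy': 237.945, 'D': [-0.122, 0.0, 0.0, 0.0, 0.0], 'T': [[-0.025, 0.98, -0.197, 427.52], [-0.999, -0.029, -0.017, 129.429], [-0.023, 0.197, 0.98, 1106.982], [0.0, 0.0, 0.0, 1.0]]}
wrist {'fx': 384.017, 'fy': 384.017, 'cx': 319.384, 'cy': 238.524, 'D': [-0.076, 0.0, 0.0, 0.0, 0.0], 'T': [[0.43, -0.867, -0.253, 175.29], [0.903, 0.413, 0.121, 553.137], [-0.001, -0.28, 0.96, 382.465], [0.0, 0.0, 0.0, 1.0]]}
```

View pics/top0.png

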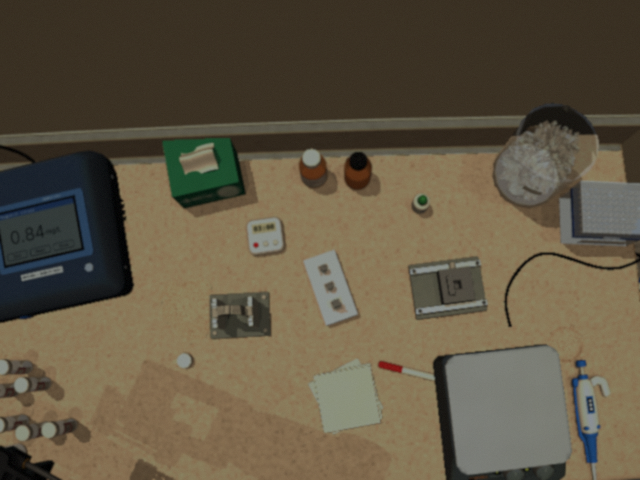

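View pics/side0.png

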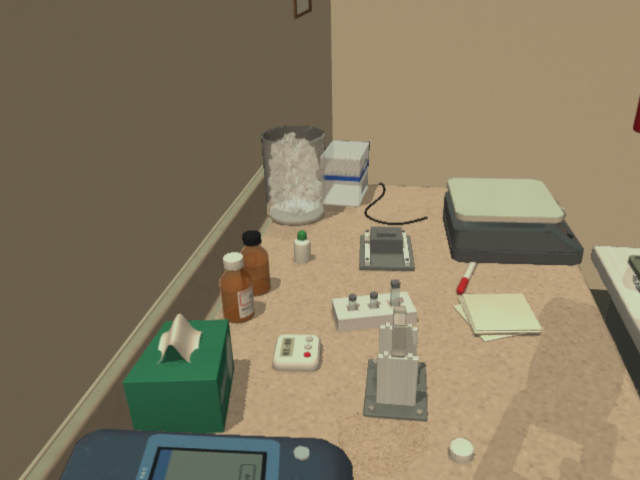

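Top view: the tongs' rest is at (240,315), the rack at (331,288), the holder at (447,288), the timer at (266,236) and the dropper at (422,203). The side view shows the tall square cell at (395,293), so it is in the rack pocket nearest the robot.

```bash
cat >h.py <<'E'
import cv2,numpy as np
from workcell import *
def cast(c,uv,z):
    K=np.array([[c["fx"],0,c["cx"]],[0,c["fy"],c["cy"]],[0,0,1]]);T=np.array(c["T"])
    p=cv2.undistortPoints(np.float64(uv).reshape(-1,1,2),K,np.float64(c["D"]))[:,0]
    d=np.c_[p[:,0],-p[:,1],-np.ones(len(p))]@T[:3,:3].T;o=T[:3,3]
    return o+d*((np.asarray(z)-o[2])/d[:,2])[:,None]
def proj(c,P):
    K=np.array([[c["fx"],0,c["cx"]],[0,c["fy"],c["cy"]],[0,0,1]]);T=np.array(c["T"])
    q=(np.float64(P).reshape(-1,3)-T[:3,3])@T[:3,:3];q=q*[1,-1,-1]
    return cv2.projectPoints(q,np.zeros(3),np.zeros(3),K,np.float64(c["D"]))[0][:,0]
def rect(mask):
    n,l,st,ce=cv2.connectedComponentsWithStats(mask.astype(np.uint8))
    i=1+np.argmax(st[1:,4]);pts=np.argwhere(l==i)[:,::-1].astype(np.float32)
    return cv2.minAreaRect(pts),st[i,4]
def poly(c,mask,z,name):
    n,l,st,ce=cv2.connectedComponentsWithStats(mask.astype(np.uint8))
    i=1+np.argmax(st[1:,4]);cn=max(cv2.findContours((l==i).astype(np.uint8),0,2)[0],key=cv2.contourArea)[:,0]
    P=cast(c,cn,z)[:,:2].astype(np.float32);r=cv2.minAreaRect(P)
    print(name,np.round(r[0],1),np.round(r[1],1),round(r[2],1));return r
def win(m,x0,x1,y0,y1):
    o=np.zeros_like(m,dtype=bool);o[y0:y1,x0:x1]=m[y0:y1,x0:x1];return o
E
python3 - <<'E'
from h import *
im=cv2.imread("pics/top0.png");c=camera_model("top")
hsv=cv2.cvtColor(im,cv2.COLOR_BGR2HSV);S,V=hsv[...,1],hsv[...,2]
for p in[(331,280),(215,330),(265,330),(420,300),(475,310),(300,330),(400,300),(420,266)]:print(p,hsv[p[1],p[0]])
op=lambda m:cv2.morphologyEx(m.astype(np.uint8),cv2.MORPH_CLOSE,np.ones((5,5)))
poly(c,op(win((S<60)&(V>140),295,365,245,335)),22,"rack")
poly(c,op(win((S<75),200,280,285,345)),3,"rest")
poly(c,op(win((S<75),400,495,250,325)),6,"holder")
poly(c,op(win((S<60)&(V>140),240,292,210,262)),21,"timer")
w=camera_model("wrist");print(cast(w,[[320,240]],0))
E
```

```text
(331, 280) [ 38  15 135]
(215, 330) [23 58 92]
(265, 330) [21 67 87]
(420, 300) [28 47 86]
(475, 310) [26 52 79]
(300, 330) [ 20  91 137]
(400, 300) [ 20  89 138]
(420, 266) [30 46 88]
rack [557.7 145.8] [122.5  57.5] 18.0
rest [511.7 310.8] [ 79.1 108.8] 2.1
holder [551.4 -70.7] [ 99.6 134.5] 5.7
timer [655.  261.8] [56.4 56.8] 6.4
[[277.64437046 504.62265218   0.        ]]
```

View pics/wrist0.png

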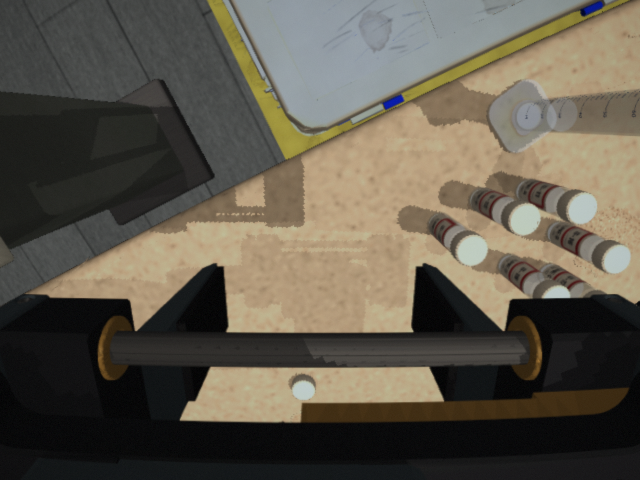

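The wrist view shows the camera 80 mm off on tool +x, looking back at the fingers, with bottles and the whiteboard around and nothing needed in view. I'll move over the rest.

```bash
python3 -m pendant '-36 -8.2 0 0 0 0;-36 -8.2 0 0 0 0;-36 -8.2 0 0 0 0;-36 -8.2 0 0 0 0;-36 -8.2 0 0 0 0;-36 -8.2 0 0 0 0;-36 -8.2 0 0 0 0;-36 -8.2 0 0 0 0'; python3 -m pendant '-20 -4 0 0 0 0;-20 -4 0 0 0 0;0 0 0 0 0 -6.9;0 0 0 0 0 -6.9;0 0 0 0 0 -6.9;0 0 0 0 0 -6.9;0 0 0 0 0 0;0 0 0 0 0 0'; python3 - <<'E'
from h import *
s=state();print(s["ee_pos"],s["ee_rot"])
c=camera_model("wrist");im=grab_frame("wrist");cv2.imwrite("pics/w1.png",im);np.save("w1.npy",c["T"])
E
```

```text
time_s: 0.95
ee_pos: [480.1, 334.8, 213.7]
ee_rot: [-180.0, -0.0, 154.5]
force: [-0.7, -0.2, 0.6]
gripper_width: 90.9
gripper_force: 0.0
time_s: 1.75
ee_pos: [511.7, 311.4, 213.7]
ee_rot: [-180.0, -0.0, -178.0]
force: [-0.5, -0.1, 1.1]
gripper_width: 91.3
gripper_force: 0.0
[511.70711512 311.44583163 213.73182268] [-1.79992366e+02 -2.32579799e-02 -1.78026003e+02]
```

View pics/w1.png

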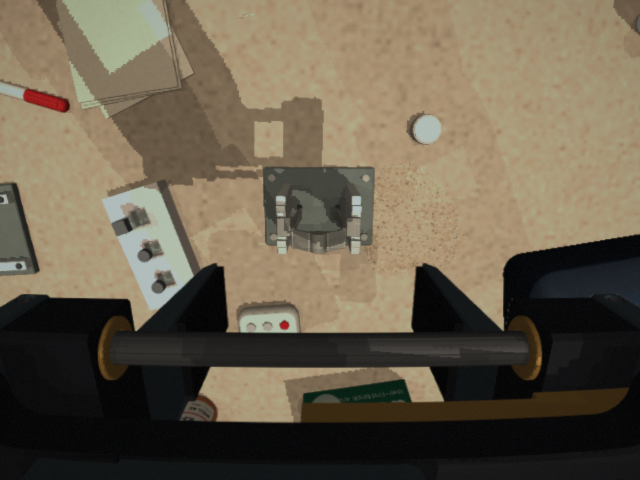

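The wrist view shows the rest's foot from (264,167) to (374,247), with the tongs' bow near (318,242) and the wall tops near x=281 and 356. The rack is at (150,245) and the square stopper at (123,226).

```bash
python3 - <<'E'
from h import *
im=cv2.imread("pics/w1.png");c=camera_model("wrist");c["T"]=np.load("w1.npy")
hsv=cv2.cvtColor(im,cv2.COLOR_BGR2HSV);S,V=hsv[...,1],hsv[...,2]
for p in[(270,205),(281,200),(281,225),(281,250),(305,205),(150,200),(123,226),(345,180),(140,215)]:print(p,hsv[p[1],p[0]])
cl=lambda m:cv2.morphologyEx(m.astype(np.uint8),cv2.MORPH_CLOSE,np.ones((5,5)))
poly(c,cl(win((S<78),255,384,160,247)),4,"rest foot")
poly(c,cl(win((S<60)&(V>120),95,205,170,320)),22,"rack")
cv2.imwrite("pics/z1.png",np.hstack([cv2.resize(im[155:260,255:385],None,fx=3,fy=3,interpolation=2),cv2.resize(im[175:280,95:225],None,fx=3,fy=3,interpolation=2)]))
E
```

```text
(270, 205) [35 27 57]
(281, 200) [ 90  15 189]
(281, 225) [ 20  48 143]
(281, 250) [ 48  27 191]
(305, 205) [37 34 97]
(150, 200) [ 50  24 188]
(123, 226) [20 24 95]
(345, 180) [39 25 70]
(140, 215) [25 36 92]
rest foot [506.8 310.6] [ 87.7 130.4] 2.0
rack [554.6 145.2] [125.4  61.5] 17.6
```

View pics/z1.png

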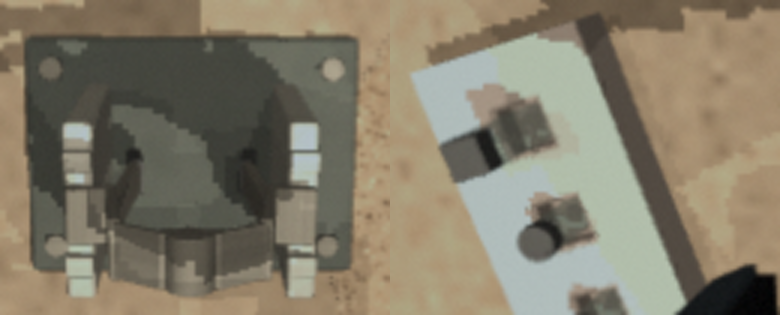

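The crop shows the tongs' ledges between the end stops (left outer edge x=66, right 318, rows 188–248), and the foot corners at (28,37), (357,37), (33,270) and (352,270). The square stopper top is at about (462,160) in the right half.

```bash
python3 - <<'E'
from h import *
c=camera_model("wrist");c["T"]=np.load("w1.npy")
f=lambda a:np.float64(a)/3+[255,155]
print("foot",cast(c,f([[28,37],[357,37],[352,270],[33,270]]),4).round(1).tolist(),cast(c,f([[28,37],[357,37],[352,270],[33,270]]),4).mean(0))
L=cast(c,f([[66,188],[66,248],[318,188],[318,248]]),83);print("ledge",L.round(1).tolist(),L.mean(0))
# square stopper top: dark region
im=cv2.imread("pics/w1.png")
V=im.max(2)
g=lambda a:(np.float64(a)-[390,0])/3+[95,175]
q=cast(c,g([[440,140],[485,128],[497,165],[455,183]]),62);print("stopper",q.round(1).tolist())
q=cast(c,g([[440,140],[475,130],[489,172],[455,183]]),62);print("alt",q.mean(0))
R=np.array([[np.cos(np.radians(17.8)),-np.sin(np.radians(17.8))],[np.sin(np.radians(17.8)),np.cos(np.radians(17.8))]])
for ctr in([557.7,145.8],[554.6,145.2]):print("pocket",ctr+R@[-34,0])
s=state();print(s["ee_pos"])
E
```

```text
foot [[471.8, 256.3, 4.0], [468.1, 363.6, 4.0], [547.6, 367.6, 4.0], [551.4, 257.7, 4.0]] [509.71452475 311.30532879   4.        ]
ledge [[503.2, 277.3, 83.0], [519.9, 277.3, 83.0], [500.9, 344.6, 83.0], [517.6, 345.7, 83.0]] [510.40891233 311.21129166  83.        ]
stopper [[516.4, 128.9, 62.0], [512.4, 143.0, 62.0], [523.5, 145.5, 62.0], [529.4, 132.0, 62.0]]
alt [521.17140786 135.91226007  62.        ]
pocket [525.32760065 135.40635963]
pocket [522.22760065 134.80635963]
[511.73047471 311.48617222 213.79782799]
```

```bash
python3 -m pendant '1.2 0 15 0 0 0;0 0 15 0 0 0;0 0 15 0 0 0;0 0 15 0 0 0;0 0 15 0 0 0;0 0 15 0 0 0;0 0 15 0 0 0;0 0 15 0 0 0'; python3 -m pendant '0 0 4 0 0 0;0 0 4 0 0 0;0 0 0 0 0 0;0 0 0 0 0 0'; python3 - <<'E'
from h import *
print(state()["ee_pos"],state()["ee_rot"])
cv2.imwrite("pics/s2.png",cv2.resize(grab_frame("side")[280:430,320:480],None,fx=4,fy=4,interpolation=2))
E
```

```text
time_s: 2.6
ee_pos: [510.6, 311.5, 93.4]
ee_rot: [180.0, 0.0, -178.0]
force: [-0.3, 0.4, -0.1]
gripper_width: 91.3
gripper_force: 0.0
time_s: 3.0
ee_pos: [511.0, 311.7, 86.6]
ee_rot: [180.0, 0.1, -177.9]
force: [0.1, -0.6, -0.3]
gripper_width: 90.9
gripper_force: 0.0
[511.03824041 311.71590038  86.62661103] [ 1.79962494e+02  6.54007439e-02 -1.77898223e+02]
```

View pics/s2.png

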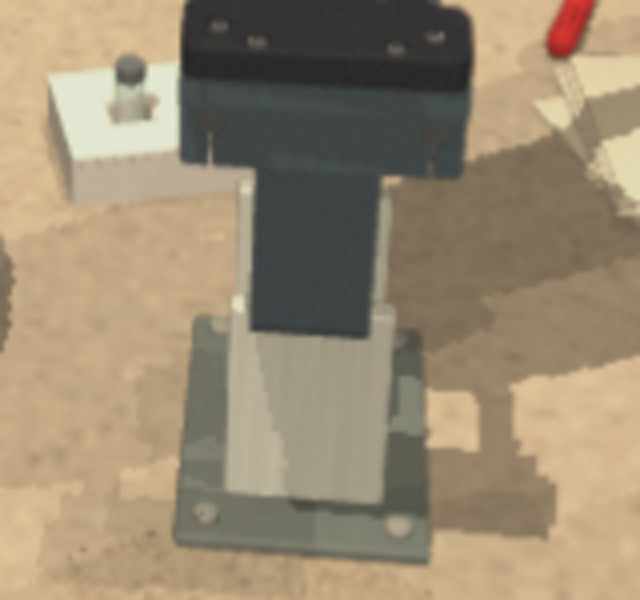

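The fingers straddle the tongs, tips just above the wall tops. I'll close to 44 mm.

```bash
python3 -m pendant '0 0 1 0 0 0;0 0 0 0 0 0;0 0 0 0 0 0;0 0 0 0 0 0;0 0 0 0 0 0;0 0 0 0 0 0;0 0 0 0 0 0;0 0 0 0 0 0' 44 25;python3 -m pendant '0 0 0 0 0 0;0 0 0 0 0 0;0 0 0 0 0 0;0 0 0 0 0 0;0 0 0 0 0 0'
```

```text
time_s: 3.85
ee_pos: [510.9, 311.8, 85.3]
ee_rot: [180.0, 0.1, -177.9]
force: [0.2, 0.5, 3.5]
gripper_width: 44.1
gripper_force: 6.5
time_s: 4.35
ee_pos: [510.9, 311.8, 85.3]
ee_rot: [180.0, 0.1, -177.9]
force: [0.3, 0.9, 4.9]
gripper_width: 43.9
gripper_force: 6.9
```

```bash
python3 -m pendant '0 0 -4 0 0 0;0 0 -10 0 0 0;0 0 -15 0 0 0;0 0 -20 0 0 0;0 0 -20 0 0 0;0 0 -20 0 0 0;0 0 -18 0 0 0;0 0 -8 0 0 0';  python3 -m pendant '0 0 0 0 0 0;0 0 0 0 0 0' ; python3 - <<'E'
from h import *
s=state();print(s["ee_pos"],s["ee_rot"])
R=cv2.Rodrigues(np.float64([0,0,0]))[0]
y=np.radians(s["ee_rot"][2]);d=np.array([522.3,135.4])-s["ee_pos"][:2]
print("tool dx,dy",d@[np.cos(y),np.sin(y)],d@[np.sin(y),-np.cos(y)])
cv2.imwrite("pics/w3.png",grab_frame("wrist"))
E
```

```text
time_s: 5.15
ee_pos: [511.0, 311.5, 201.8]
ee_rot: [180.0, 0.1, -177.9]
force: [-0.5, -0.3, -0.3]
gripper_width: 44.2
gripper_force: 5.2
time_s: 5.35
ee_pos: [510.1, 311.1, 199.1]
ee_rot: [-180.0, -0.1, -177.9]
force: [0.2, -0.3, -0.8]
gripper_width: 44.3
gripper_force: 5.2
[510.11167843 311.08040833 199.10832196] [-1.79952146e+02 -8.40253025e-02 -1.77885066e+02]
tool dx,dy -5.696678902969288 -176.01053634423644
```

View pics/w3.png

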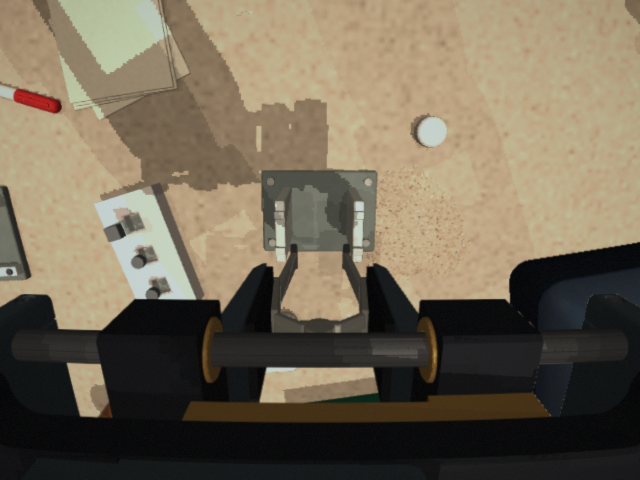

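The tongs hang straight in the gripper, arms from about (290,250) to (355,250), and the rest below is empty. I'll move over the cell.

```bash
python3 -m pendant '0 -15 0 0 0 0;-1 -30 0 0 0 0;-1 -40 0 0 0 0;-1 -40 0 0 0 0;-1 -30 0 0 0 0;-1.7 -21 0 0 0 0;0 0 0 0 0 -7.8;0 0 0 0 0 -7.8';  python3 -m pendant '0 0 0 0 0 0;0 0 0 0 0 0;0 0 0 0 0 0' ; python3 - <<'E'
from h import *
s=state();print(s["ee_pos"],s["ee_rot"])
c=camera_model("wrist");np.save("w4.npy",c["T"]);print(proj(c,[[522.3,135.4,62],[*s["ee_pos"][:2],s["ee_pos"][2]-70.5]]))
cv2.imwrite("pics/w4.png",grab_frame("wrist"))
E
```

```text
time_s: 6.2
ee_pos: [522.2, 133.7, 199.2]
ee_rot: [-180.0, -0.1, -162.1]
force: [-0.7, -0.9, -0.6]
gripper_width: 44.2
gripper_force: 5.2
time_s: 6.5
ee_pos: [522.5, 135.5, 199.7]
ee_rot: [-180.0, -0.0, -162.4]
force: [-0.2, -0.2, -0.9]
gripper_width: 44.0
gripper_force: 5.2
[522.54671807 135.54970086 199.65359227] [-1.79999997e+02 -3.85492553e-02 -1.62387681e+02]
[[319.03432284 226.74497497]
 [319.10030829 252.75255599]]
```

View pics/w4.png

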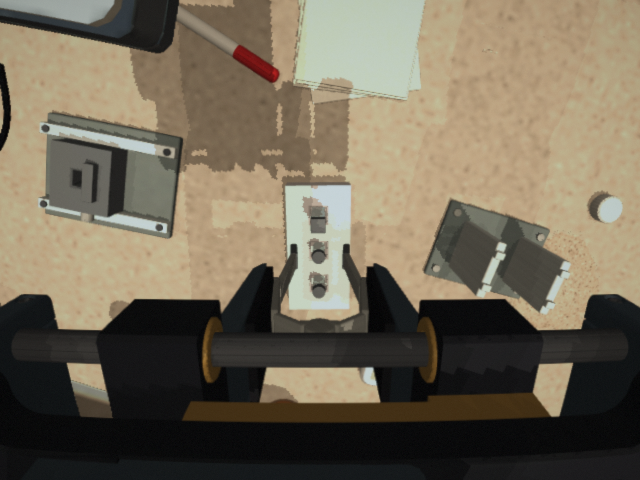

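The stopper sits at about (319,224) right between the jaws, whose ends are at (294,250) and (347,250), and the rack is square to the image. The holder is at left: pocket about (76,178), with the fence on its right, which is the world +y side.

```bash
python3 - <<'E'
from h import *
im=cv2.imread("pics/w4.png");c=camera_model("wrist");c["T"]=np.load("w4.npy")
g=cv2.cvtColor(im,6)
print(g[202:240:1,312:328].mean(1).round().tolist());print(g[222:230,304:336].mean(0).round().tolist())
print(g[190:300:10,280:356:2].tolist()[2])
e=cast(c,[[285,190],[351,190],[285,240],[351,240]],22);print(e)
for z in(6,):print(cast(c,[[54,112],[183,138],[167,237],[44,207]],z).round(1).tolist())
print(cast(c,[[76,178],[82,182]],40))
E
```

```text
[188.0, 186.0, 185.0, 173.0, 142.0, 130.0, 128.0, 124.0, 121.0, 119.0, 120.0, 117.0, 116.0, 119.0, 113.0, 66.0, 60.0, 100.0, 110.0, 111.0, 114.0, 116.0, 116.0, 121.0, 121.0, 118.0, 115.0, 115.0, 115.0, 112.0, 118.0, 168.0, 196.0, 199.0, 199.0, 198.0, 188.0, 173.0]
[199.0, 199.0, 199.0, 198.0, 194.0, 179.0, 131.0, 98.0, 100.0, 101.0, 101.0, 101.0, 102.0, 105.0, 106.0, 110.0, 110.0, 112.0, 113.0, 114.0, 115.0, 124.0, 173.0, 186.0, 197.0, 200.0, 201.0, 202.0, 204.0, 205.0, 206.0, 206.0]
[182, 167, 116, 200, 204, 205, 205, 205, 205, 205, 206, 204, 151, 145, 130, 104, 107, 104, 106, 104, 109, 133, 126, 141, 200, 208, 208, 208, 207, 208, 206, 208, 207, 208, 208, 193, 168, 173]
[[508.63764524  98.59172556  22.        ]
 [490.48869806 155.77630509  22.        ]
 [554.15949549 111.83947973  22.        ]
 [535.34219297 171.12924586  22.        ]]
[[504.8, -131.6, 6.0], [493.1, -6.3, 6.0], [591.8, -1.3, 6.0], [599.6, -129.7, 6.0]]
[[549.91412257 -80.76274994  40.        ]
 [551.83038648 -74.82880588  40.        ]]
```

```bash
python3 -m pendant '0.8 -0.3 8 0 0 0;0 0 14 0 0 0;0 0 14 0 0 0;0 0 14 0 0 0;0 0 14 0 0 0;0 0 12 0 0 0;0 0 6 0 0 0;0 0 2.7 0 0 0';  python3 -m pendant '0 0 0 0 0 0;0 0 0 0 0 0;0 0 0 0 0 0' ; python3 - <<'E'
from h import *
a=grab_frame("wrist")[150:350,220:420];b=grab_frame("side")[200:350,330:480]
cv2.imwrite("pics/ws5.png",np.hstack([cv2.resize(a,(400,400),interpolation=2),cv2.resize(b,(400,400),interpolation=2)]))
E
```

```text
time_s: 7.35
ee_pos: [521.8, 135.2, 114.5]
ee_rot: [180.0, -0.1, -162.3]
force: [-0.8, -0.3, 0.3]
gripper_width: 44.1
gripper_force: 5.2
time_s: 7.65
ee_pos: [522.6, 135.3, 115.8]
ee_rot: [-180.0, 0.1, -162.3]
force: [0.4, 0.5, -0.3]
gripper_width: 44.0
gripper_force: 5.2
```

View pics/ws5.png

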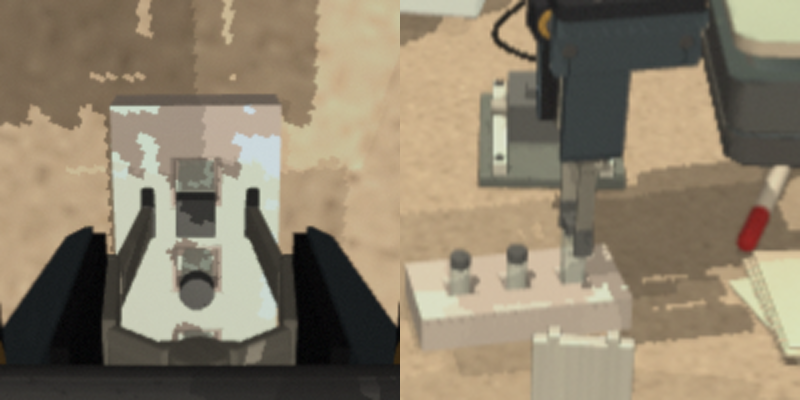

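The jaws straddle the square cell; in the left crop the jaws' inner faces are at x=154 and 246 and the cell spans 175–216, so it is about 1.3 mm to tool −y. I'll check the x alignment numerically.

```bash
python3 - <<'E'
from h import *
c=camera_model("wrist");s=state();p=s["ee_pos"];print(p)
y=np.radians(s["ee_rot"][2]);tx=np.array([np.cos(y),np.sin(y),0]);ty=np.array([np.sin(y),-np.cos(y),0])
o=np.array([p[0],p[1],0])
for n,P in dict(cell=[o+np.array([0,0,62])+5.5*0*tx],padbot=[o+[0,0,45]+12.5*ty+k*tx for k in(-5.5,5.5)],padtop=[o+[0,0,65]+12.5*ty+k*tx for k in(-5.5,5.5)],celltop=[o+[0,0,62]+k*6.25*tx for k in(-1,1)]).items():
    print(n,((proj(c,np.array(P))-[220,150])*2).round(1).tolist())
E
```

```text
[522.41389811 135.3190346  115.7006027 ]
cell [[198.2, 222.4]]
padbot [[236.0, 220.7], [236.4, 189.0]]
padtop [[239.0, 242.7], [239.6, 208.6]]
celltop [[198.2, 241.4], [198.2, 203.2]]
```

```bash
python3 -m pendant '1.4 -1 0 0 0 0;0 0 0 0 0 0;0 0 0 0 0 0;0 0 0 0 0 0' 41 28;python3 -m pendant '0 0 0 0 0 0;0 0 0 0 0 0;0 0 0 0 0 0;0 0 0 0 0 0;0 0 0 0 0 0' 39; python3 -m pendant '0 0 0 0 0 0;0 0 0 0 0 0;0 0 0 0 0 0;0 0 0 0 0 0;0 0 0 0 0 0' 36.5;
```

```text
time_s: 8.15
ee_pos: [521.1, 133.9, 115.3]
ee_rot: [180.0, 0.0, -162.3]
force: [0.2, -0.9, -0.8]
gripper_width: 41.2
gripper_force: 7.3
time_s: 8.65
ee_pos: [521.1, 133.9, 115.3]
ee_rot: [180.0, 0.0, -162.3]
force: [-0.2, -0.1, -0.4]
gripper_width: 39.3
gripper_force: 9.0
time_s: 9.15
ee_pos: [521.1, 133.9, 115.2]
ee_rot: [180.0, 0.0, -162.3]
force: [0.4, -0.3, -1.1]
gripper_width: 37.6
gripper_force: 28.0
```

```bash
python3 -m pendant '0 0 -3 0 0 0;0 0 -8 0 0 0;0 0 -15 0 0 0;0 0 -18 0 0 0;0 0 -18 0 0 0;0 0 -18 0 0 0;0 0 -13 0 0 0;0 0 -7 0 0 0'; python3 -m pendant '2 -10 0 0 0 0;4.5 -25 0 0 0 0;5 -30 0 0 0 0;6 -35 0 0 0 0;6 -35 0 0 0 0;5 -30 0 0 0 0;5 -28 0 0 0 0;3 -17 0 0 0 0';python3 -m pendant '0 0 0 0 0 6;0 0 0 0 0 6;0 0 0 0 0 0;0 0 0 0 0 0;0 0 0 0 0 0'
python3 - <<'E'
from h import *
s=state();print(s["ee_pos"],s["ee_rot"])
c=camera_model("wrist");np.save("w6.npy",c["T"])
im=grab_frame("wrist");cv2.imwrite("pics/w6.png",im);cv2.imwrite("pics/w6c.png",cv2.resize(im[100:340,160:480],None,fx=2.5,fy=2.5,interpolation=2))
E
```

```text
time_s: 9.95
ee_pos: [521.7, 134.1, 217.2]
ee_rot: [-180.0, 0.2, -162.3]
force: [0.5, -0.9, -1.9]
gripper_width: 37.9
gripper_force: 28.0
time_s: 10.75
ee_pos: [549.7, -79.8, 214.3]
ee_rot: [180.0, -0.1, -162.4]
force: [-0.1, -0.0, -0.5]
gripper_width: 37.5
gripper_force: 28.0
time_s: 11.25
ee_pos: [550.1, -77.1, 215.1]
ee_rot: [180.0, -0.0, -174.2]
force: [1.2, -0.1, -1.7]
gripper_width: 37.6
gripper_force: 28.0
[550.1264005  -77.08594962 215.05096141] [ 1.79987642e+02 -1.99519014e-02 -1.74178953e+02]
```

View pics/w6c.png

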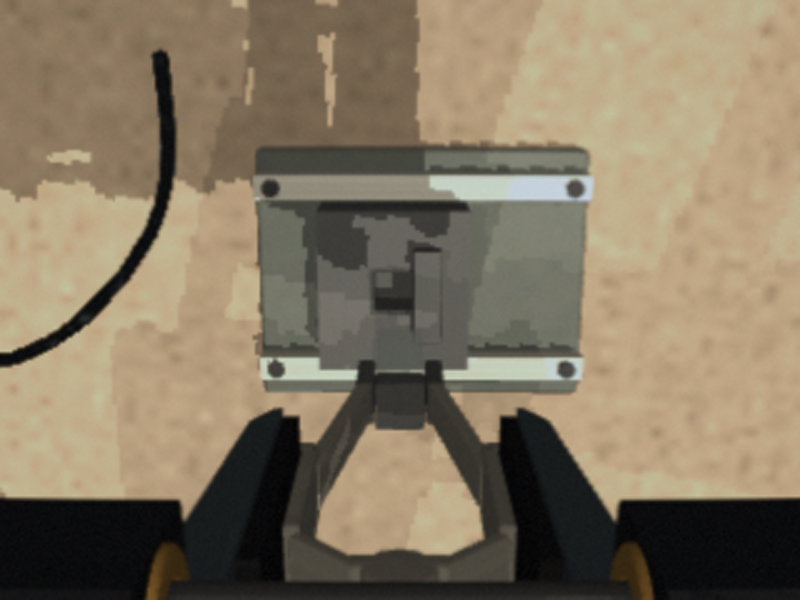

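The crop shows the holder square to the image: base corners (256,148), (588,148), (580,391), (262,391), pocket mouth at x 373–414, rows 268–312, with the fence just right of it. The cell is held square between the jaws at (401,400).

```bash
python3 - <<'E'
from h import *
im=cv2.imread("pics/w6.png");c=camera_model("wrist");c["T"]=np.load("w6.npy")
g=cv2.cvtColor(im,6)
print("row216",g[213:217,300:340].mean(0).round().tolist());print("col",g[195:240,311:323].mean(1).round().tolist())
f=lambda a:np.float64(a)/2.5+[160,100]
P=cast(c,f([[393.5,290],[373,290],[414,290],[393.5,268],[393.5,312],[393,206],[393,370]]),40);print("pocket",P.round(1).tolist(),"carr x mid",(P[5]+P[6])/2)
b=cast(c,f([[256,148],[588,148],[580,391],[262,391]]),6);print(b.round(1).tolist(),b.mean(0))
r=cast(c,f([[268,188],[575,188],[276,369],[566,369]]),14);print("screws",r.round(1).tolist(),r.mean(0))
s=state();p=s["ee_pos"];y=np.radians(s["ee_rot"][2]);tx=np.array([np.cos(y),np.sin(y)]);ty=np.array([np.sin(y),-np.cos(y)])
for q in(P[0],b.mean(0),r.mean(0)):
    d=q[:2]-p[:2];print("tool",d@tx,d@ty)
o=np.array([p[0],p[1],0])
for z in (162,197-0,):print(z,((proj(c,[o+[0,0,z+k*0] for k in(0,)])-[160,100])*2.5))
t3=np.append(tx,0)
print("stopper top pred",((proj(c,[o+[0,0,162]+k*6.25*t3 for k in(1,-1)])-[160,100])*2.5).round(1).tolist())
E
```

```text
row216 [100.0, 100.0, 99.0, 100.0, 100.0, 100.0, 99.0, 95.0, 77.0, 65.0, 64.0, 72.0, 74.0, 73.0, 74.0, 73.0, 70.0, 55.0, 53.0, 52.0, 52.0, 53.0, 52.0, 53.0, 51.0, 52.0, 88.0, 92.0, 93.0, 92.0, 92.0, 93.0, 94.0, 94.0, 94.0, 94.0, 82.0, 92.0, 93.0, 93.0]
col [100.0, 100.0, 100.0, 101.0, 100.0, 100.0, 100.0, 98.0, 97.0, 98.0, 100.0, 97.0, 84.0, 70.0, 71.0, 72.0, 72.0, 72.0, 72.0, 71.0, 55.0, 53.0, 52.0, 51.0, 38.0, 34.0, 33.0, 34.0, 38.0, 62.0, 73.0, 92.0, 96.0, 96.0, 96.0, 92.0, 90.0, 87.0, 86.0, 87.0, 86.0, 87.0, 87.0, 88.0, 88.0]
pocket [[549.5, -78.8, 40.0], [550.2, -86.3, 40.0], [548.7, -71.3, 40.0], [541.3, -79.6, 40.0], [557.8, -77.9, 40.0], [518.7, -82.0, 40.0], [580.2, -75.9, 40.0]] carr x mid [549.45248635 -78.95415304  40.        ]
[[506.3, -137.0, 6.0], [493.1, -8.5, 6.0], [592.2, 3.6, 6.0], [605.6, -128.3, 6.0]] [549.3103067  -67.55091107   6.        ]
screws [[520.3, -130.3, 14.0], [508.2, -12.8, 14.0], [592.8, -122.3, 14.0], [580.9, -5.4, 14.0]] [550.54806535 -67.72065478  14.        ]
tool 0.8622227290711276 -1.59437137285289
tool -0.11700778463408523 9.580078139932285
tool -1.3312651786938052 9.286074086961076
162 [[397.87475223 404.64617054]]
197 [[397.89260224 460.82561029]]
stopper top pred [[397.9, 380.5], [397.9, 428.4]]
```

```bash
python3 -m pendant '0.6 -6.5 5 0 0 0;0 0 12 0 0 0;0 0 15 0 0 0;0 0 15 0 0 0;0 0 10 0 0 0;0 0 5 0 0 0;0 0 3 0 0 0;0 0 2 0 0 0';python3 -m pendant '0 0 0 0 0 0;0 0 0 0 0 0;0 0 0 0 0 0;0 0 0 0 0 0'
python3 - <<'E'
from h import *
s=state();print(s["ee_pos"],s["ee_rot"],s["force"])
c=camera_model("wrist");np.save("w7.npy",c["T"])
im=grab_frame("wrist");cv2.imwrite("pics/w7.png",im);a=cv2.resize(im[130:310,220:420],(500,450),interpolation=2)
b=cv2.resize(grab_frame("side")[180:290,340:440],(300,330),interpolation=2)
cv2.imwrite("pics/w7c.png",np.hstack([a,cv2.copyMakeBorder(b,0,120,0,0,0)]))
E
```

```text
time_s: 12.1
ee_pos: [550.6, -83.9, 148.3]
ee_rot: [-180.0, 0.0, -174.3]
force: [-0.4, -0.1, -0.0]
gripper_width: 37.7
gripper_force: 28.0
time_s: 12.5
ee_pos: [550.5, -83.8, 148.6]
ee_rot: [-180.0, 0.0, -174.3]
force: [0.3, -0.6, -0.5]
gripper_width: 37.7
gripper_force: 28.0
[550.45365529 -83.80652158 148.55251014] [-1.79996065e+02  3.67364468e-02 -1.74282867e+02] [ 0.30935331 -0.55608723 -0.5018599 ]
```

View pics/w7c.png

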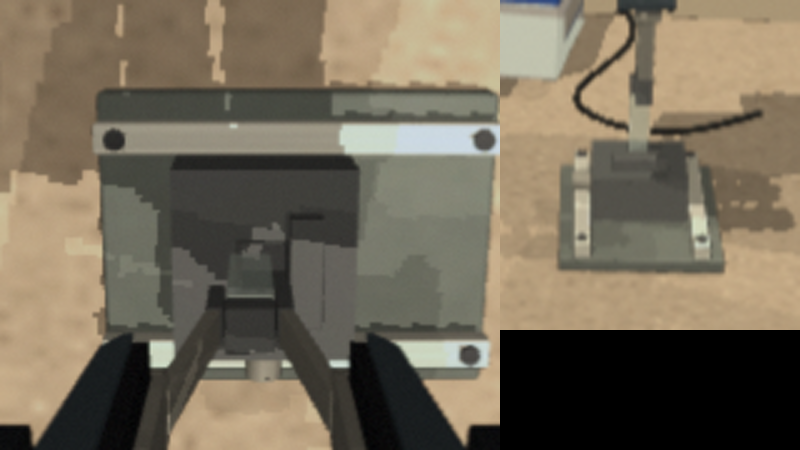

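The picture shows the cell upright in the jaws just above the carriage, 3 to 5 mm left of the fence face (crop x≈290), and level in x with the pocket. That makes 11 pictures viewed, one over the limit of 10, so I'll view no more and work by numbers. Next is feeling for the fence.

```bash
P="python3 -m pendant"; f(){ grep -E 'ee_pos|^force' | tr '\n' ' '; echo; }
python3 -m pendant '0 1 1 0 0 0;0 1 0 0 0 0;0 0 0 0 0 0;0 0 0 0 0 0' | f
python3 -m pendant '0 0.5 0 0 0 0;0 0.5 0 0 0 0;0 0 0 0 0 0' | f
python3 -m pendant '0 0.5 0 0 0 0;0 0 0 0 0 0;0 0 0 0 0 0' | f
python3 -m pendant '0 0.5 0 0 0 0;0 0 0 0 0 0;0 0 0 0 0 0' | f
```

```text
ee_pos: [550.1, -81.8, 147.2] force: [0.6, -0.3, -1.0] 
ee_pos: [550.0, -80.8, 147.3] force: [0.3, 0.1, -0.9] 
ee_pos: [550.0, -80.3, 147.3] force: [-0.4, -0.4, -0.7] 
ee_pos: [549.9, -79.8, 147.2] force: [1.2, -0.0, -1.3]
```

```bash
f(){ grep -E 'ee_pos|^force' | tr '\n' ' '; echo; }
python3 -m pendant '0 0.5 0 0 0 0;0 0 0 0 0 0;0 0 0 0 0 0' | f
python3 -m pendant '0 0.5 0 0 0 0;0 0 0 0 0 0;0 0 0 0 0 0' | f
python3 - <<'E'
from workcell import *
print(state()["force"],state()["torque"])
E
```

```text
ee_pos: [549.9, -79.3, 147.3] force: [-0.3, -0.8, -1.7] 
ee_pos: [549.8, -78.8, 147.2] force: [0.0, -0.1, -1.0] 
[ 0.00654498 -0.10758587 -1.04005351] [0.07256544 0.06451462 0.03097717]
```

```bash
f(){ grep -E 'ee_pos|^force' | tr '\n' ' '; echo; }
python3 -m pendant '0 0.5 0 0 0 0;0 0 0 0 0 0;0 0 0 0 0 0' | f
python3 - <<'E'
from workcell import *
print(state()["force"],state()["torque"])
E
```

```text
ee_pos: [549.8, -78.4, 147.3] force: [0.0, -0.3, -1.0] 
[ 0.04205822 -0.28096921 -1.04169778] [-0.04759916  0.01535292  0.01446384]
```

```bash
f(){ grep -E 'ee_pos|^force' | tr '\n' ' '; echo; }
python3 -m pendant '0 0.5 0 0 0 0;0 0 0 0 0 0;0 0 0 0 0 0' | f
python3 -c 'from workcell import *;s=state();print(s["force"],s["torque"])'
```

```text
ee_pos: [549.8, -78.1, 147.3] force: [0.2, -1.0, -1.3] 
[ 0.1711909  -0.98604522 -1.29544876] [-0.38526631 -0.02268047  0.00906448]
```

```bash
f(){ grep -E 'ee_pos|^force' | tr '\n' ' '; echo; }
python3 -m pendant '0 0.5 0 0 0 0;0 0 0 0 0 0;0 0 0 0 0 0' | f
python3 -c 'from workcell import *;s=state();print(s["force"],s["torque"])'
```

```text
ee_pos: [549.8, -77.5, 147.4] force: [0.7, -2.1, -0.5] 
[ 0.70508895 -2.13303131 -0.49137286] [-0.51837422  0.01536603  0.01083381]
```

Contact shows at TCP y ≈ −78.35. I'll back off 2 mm to centre on the pocket and lower gently.

```bash
f(){ grep -E 'ee_pos|^force' | tr '\n' ' '; python3 -c 'from workcell import *;s=state();print(s["force"].round(1),s["torque"].round(2))'; }
python3 -m pendant '0 -1 0 0 0 0;0 -1 0 0 0 0;0 0 0 0 0 0;0 0 0 0 0 0' | f
python3 -m pendant '0 0 1 0 0 0;0 0 1 0 0 0;0 0 0 0 0 0' | f
python3 -m pendant '0 0 1 0 0 0;0 0 0 0 0 0' | f
python3 -m pendant '0 0 1 0 0 0;0 0 0 0 0 0' | f
```

```text
ee_pos: [549.7, -79.0, 147.1] force: [-0.4, -0.5, -0.2] [-0.4 -0.5 -0.2] [ 0.02 -0.02 -0.03]
ee_pos: [549.7, -79.2, 145.0] force: [-0.3, 0.3, -1.9] [-0.3  0.3 -1.9] [ 0.02 -0.04 -0.01]
ee_pos: [549.8, -79.3, 144.1] force: [-0.3, -0.1, -1.7] [-0.3 -0.1 -1.7] [ 0.02 -0.05 -0.01]
ee_pos: [549.8, -79.3, 143.1] force: [0.5, -0.1, -0.7] [ 0.5 -0.1 -0.7] [0.06 0.01 0.01]
```

```bash
f(){ grep -E 'ee_pos|^force' | tr '\n' ' '; python3 -c 'from workcell import *;s=state();print(s["force"].round(1),s["torque"].round(2))'; }
python3 -m pendant '0 0 1 0 0 0;0 0 1 0 0 0;0 0 0 0 0 0' | f
python3 -m pendant '0 0 2 0 0 0;0 0 2 0 0 0;0 0 0 0 0 0' | f
python3 -m pendant '0 0 2 0 0 0;0 0 2 0 0 0;0 0 0 0 0 0' | f
```

```text
ee_pos: [549.7, -79.3, 141.0] force: [0.2, 0.4, -0.6] [ 0.2  0.4 -0.6] [0.06 0.01 0.02]
ee_pos: [549.6, -79.3, 136.8] force: [-0.6, -0.2, -0.5] [-0.6 -0.2 -0.5] [ 0.03  0.01 -0.01]
ee_pos: [549.6, -79.3, 132.9] force: [-0.8, -0.3, -0.2] [-0.8 -0.3 -0.2] [0.04 0.01 0.02]
```

```bash
f(){ grep -E 'ee_pos|^force' | tr '\n' ' '; python3 -c 'from workcell import *;s=state();print(s["force"].round(1),s["torque"].round(2))'; }
python3 -m pendant '0 0 2 0 0 0;0 0 2 0 0 0;0 0 0 0 0 0' | f
python3 -m pendant '0 0 1 0 0 0;0 0 1 0 0 0;0 0 0 0 0 0' | f
```

```text
ee_pos: [549.6, -79.3, 128.9] force: [0.0, 0.2, -0.5] [ 0.   0.2 -0.5] [0.02 0.01 0.  ]
ee_pos: [549.8, -79.3, 127.1] force: [0.2, -0.5, -0.6] [ 0.2 -0.5 -0.6] [ 0.05 -0.    0.05]
```

```bash
f(){ grep -E 'ee_pos|^force' | tr '\n' ' '; python3 -c 'from workcell import *;s=state();print(s["force"].round(1),s["torque"].round(2))'; }
python3 -m pendant '0 0 1 0 0 0;0 0 1 0 0 0;0 0 0 0 0 0' | f
python3 -m pendant '0 0 0.5 0 0 0;0 0 0.5 0 0 0;0 0 0 0 0 0' | f
python3 -m pendant '0 0 0.5 0 0 0;0 0 0 0 0 0' | f
```

```text
ee_pos: [549.8, -79.3, 125.1] force: [-0.0, -0.5, -1.9] [-0.  -0.5 -1.9] [-0.01  0.03  0.  ]
ee_pos: [549.8, -79.3, 124.2] force: [-0.1, -0.5, -0.5] [-0.1 -0.5 -0.5] [-0.01  0.04  0.05]
ee_pos: [549.8, -79.3, 123.7] force: [-0.6, 0.2, 0.0] [-0.6  0.2  0. ] [ 0.02  0.02 -0.  ]
```

```bash
f(){ grep -E 'ee_pos|^force' | tr '\n' ' '; python3 -c 'from workcell import *;s=state();print(s["force"].round(1),s["torque"].round(2))'; }
python3 -m pendant '0 0 0.5 0 0 0;0 0 0 0 0 0' | f
python3 -m pendant '0 0 0.5 0 0 0;0 0 0 0 0 0' | f
```

```text
ee_pos: [549.9, -79.4, 123.3] force: [0.2, -1.2, -0.7] [ 0.2 -1.2 -0.7] [ 0.02  0.02 -0.02]
ee_pos: [550.1, -79.4, 123.2] force: [-0.8, 0.4, 2.4] [-0.8  0.4  2.4] [0.06 0.08 0.01]
```

```bash
f(){ grep -E 'ee_pos|^force' | tr '\n' ' '; python3 -c 'from workcell import *;s=state();print(s["force"].round(1),s["torque"].round(2))'; }
python3 -m pendant '0 0 0.3 0 0 0;0 0 0 0 0 0' | f
python3 -m pendant '0 0 0 0 0 0;0 0 0 0 0 0;0 0 0 0 0 0;0 0 0 0 0 0;0 0 0 0 0 0' 39.5
python3 -m pendant '0 0 0 0 0 0;0 0 0 0 0 0;0 0 0 0 0 0;0 0 0 0 0 0;0 0 0 0 0 0' 44
```

```text
ee_pos: [550.2, -79.4, 122.9] force: [-0.1, -0.3, 3.9] [-0.1 -0.3  3.9] [ 0.03  0.06 -0.  ]
time_s: 19.9
ee_pos: [549.8, -79.3, 122.2]
ee_rot: [180.0, -0.0, -174.3]
force: [-0.1, -0.0, -0.5]
gripper_width: 39.5
gripper_force: 8.5
time_s: 20.4
ee_pos: [549.9, -79.3, 122.4]
ee_rot: [180.0, 0.0, -174.3]
force: [-0.2, -0.7, -0.2]
gripper_width: 43.8
gripper_force: 5.2
```

```bash
python3 -m pendant '0 0 -3 0 0 0;0 0 -8 0 0 0;0 0 -12 0 0 0;0 0 -15 0 0 0;0 0 -18 0 0 0;0 0 -18 0 0 0;0 0 -12 0 0 0;0 0 -7 0 0 0';python3 -m pendant '0 0 0 0 0 0;0 0 0 0 0 0'
python3 - <<'E'
from h import *
s=state();p=s["ee_pos"];print(p,s["ee_rot"])
c=camera_model("wrist");im=grab_frame("wrist");cv2.imwrite("pics/w8.png",im)
sd=camera_model("side");si=grab_frame("side");cv2.imwrite("pics/s8.png",si)
# stopper / glass found by change against the view without the cell (side, start)
d=cv2.absdiff(si,cv2.imread("pics/side0.png")).max(2)>25
h=[549.6,-79]
print("side pred foot/mouth/top",proj(sd,[[*h,40],[*h,60],[*h,70]]).round(1).tolist())
q=proj(sd,[[*h,60]])[0].astype(int)
m=win(d,q[0]-25,q[0]+25,q[1]-40,q[1]+40);n,l,st,ce=cv2.connectedComponentsWithStats(m.astype(np.uint8))
for i in range(1,n):
    if st[i,4]>15:print("blob",st[i],ce[i].round(1))
y=np.radians(s["ee_rot"][2]);tx=np.array([np.cos(y),np.sin(y),0]);ty=np.array([np.sin(y),-np.cos(y),0])
t=proj(c,[[*h,70]])[0];print("wrist pred top",t)
g=cv2.cvtColor(im,6);u,v=t.round().astype(int)
print(g[v-3:v+4,u-16:u+17].mean(0).round().tolist());print(g[v-20:v+21,u-4:u+5].mean(1).round().tolist())
d2=np.array([510.4,311.3])-p[:2];print("tool to rest",d2@tx[:2],d2@ty[:2])
E
```

```text
time_s: 21.2
ee_pos: [550.4, -79.4, 217.3]
ee_rot: [-180.0, 0.2, -174.3]
force: [-0.4, 0.6, -0.7]
gripper_width: 44.4
gripper_force: 5.2
time_s: 21.4
ee_pos: [549.5, -79.3, 215.0]
ee_rot: [180.0, -0.1, -174.3]
force: [0.1, 0.6, -1.6]
gripper_width: 43.9
gripper_force: 5.2
[549.48478778 -79.27487856 214.96982669] [ 1.79979241e+02 -5.08904895e-02 -1.74287254e+02]
side pred foot/mouth/top [[387.5, 231.7], [387.9, 222.2], [388.0, 217.4]]
blob [387 182   6   3  18] [389.5 183. ]
blob [398 215  14   8  80] [405.  218.2]
blob [383 217   7   9  48] [385.9 221. ]
blob [397 223  15  27 256] [405.9 234. ]
blob [365 244   4  13  45] [366.5 249.9]
wrist pred top [319.42312353 225.18451338]
[114.0, 115.0, 115.0, 115.0, 114.0, 114.0, 109.0, 89.0, 71.0, 65.0, 100.0, 104.0, 104.0, 101.0, 100.0, 99.0, 99.0, 99.0, 99.0, 100.0, 99.0, 100.0, 98.0, 85.0, 51.0, 90.0, 99.0, 101.0, 99.0, 100.0, 99.0, 99.0, 94.0]
[82.0, 77.0, 65.0, 58.0, 49.0, 68.0, 72.0, 71.0, 72.0, 72.0, 71.0, 60.0, 57.0, 38.0, 43.0, 84.0, 92.0, 93.0, 94.0, 95.0, 98.0, 107.0, 106.0, 107.0, 106.0, 107.0, 106.0, 104.0, 90.0, 95.0, 96.0, 93.0, 92.0, 93.0, 92.0, 92.0, 92.0, 92.0, 93.0, 94.0, 94.0]
tool to rest 0.012415697570856041 392.5256122109407
```

The cell's top matches the seated height (z=70) in both views. I'll go back to the rest.

```bash
python3 -m pendant '0 15 0 0 0 0;0 30 0 0 0 0;0 38 0 0 0 0;0 40 0 0 0 0;0 40 0 0 0 0;0 40 0 0 0 0;0 40 0 0 0 0;0 40 0 0 0 0' >/dev/null;python3 -m pendant '0 40 0 0 0 0;0 35 0 0 0 0;0 22 0 0 0 0;0 10 0 0 0 0;0 2.5 0 0 0 3.6;0 0 0 0 0 0;0 0 0 0 0 0;0 0 0 0 0 0'
python3 - <<'E'
from h import *
s=state();p=s["ee_pos"];y=np.radians(s["ee_rot"][2]);d=np.array([510.9,311.7])-p[:2];print(p,s["ee_rot"])
print("tool",d@[np.cos(y),np.sin(y)],d@[np.sin(y),-np.cos(y)],p[2]-85.3)
E
```

```text
time_s: 23.1
ee_pos: [510.8, 310.6, 215.4]
ee_rot: [-180.0, -0.0, -177.9]
force: [0.0, -0.3, -1.2]
gripper_width: 44.2
gripper_force: 5.2
[510.75510022 310.5935789  215.44055298] [-1.79987817e+02 -9.17440003e-03 -1.77886381e+02]
tool -0.18560737379734407 1.1003242672479947 130.14055297656432
```

```bash
python3 -m pendant '-0.2 1.1 8 0 0 0;0 0 18 0 0 0;0 0 20 0 0 0;0 0 20 0 0 0;0 0 20 0 0 0;0 0 18 0 0 0;0 0 12 0 0 0;0 0 5 0 0 0' | grep -E "pos|^force";python3 -m pendant '0 0 2 0 0 0;0 0 1 0 0 0;0 0 0 0 0 0;0 0 0 0 0 0'|grep -E "pos|^force"
python3 -m pendant '0 0 1 0 0 0;0 0 1 0 0 0;0 0 0 0 0 0'|grep -E "pos|^force"
```

```text
ee_pos: [510.3, 311.7, 92.9]
force: [0.2, -0.8, -0.4]
ee_pos: [511.3, 312.6, 92.2]
force: [0.6, -0.3, -0.1]
ee_pos: [510.8, 312.3, 89.4]
force: [-0.1, -0.8, -0.6]
```

```bash
python3 -m pendant '0 0 1 0 0 0;0 0 1 0 0 0;0 0 0 0 0 0'|grep -E "pos|^force"
python3 -m pendant '0 0 1 0 0 0;0 0 0 0 0 0'|grep -E "pos|^force"
python3 -m pendant '0 0 0.7 0 0 0;0 0 0 0 0 0;0 0 0 0 0 0'|grep -E "pos|^force"
```

```text
ee_pos: [510.8, 312.3, 87.2]
force: [-0.2, -0.1, -0.5]
ee_pos: [510.9, 312.3, 86.3]
force: [-0.0, -0.1, -0.6]
ee_pos: [510.9, 312.3, 85.7]
force: [-0.2, 0.6, -0.6]
```

```bash
python3 -m pendant '0 0 0.4 0 0 0;0 0 0 0 0 0;0 0 0 0 0 0'|grep -E "pos|^force"
python3 -m pendant '0 0 0 0 0 0;0 0 0 0 0 0;0 0 0 0 0 0;0 0 0 0 0 0' 46
python3 -m pendant '0 0 0 0 0 0;0 0 0 0 0 0;0 0 0 0 0 0;0 0 0 0 0 0;0 0 0 0 0 0;0 0 0 0 0 0;0 0 0 0 0 0;0 0 0 0 0 0' 90
```

```text
ee_pos: [511.0, 312.4, 85.5]
force: [0.3, 0.3, -0.5]
time_s: 26.1
ee_pos: [511.0, 312.2, 85.5]
ee_rot: [-180.0, 0.0, -177.9]
force: [0.4, -1.0, 1.1]
gripper_width: 46.1
gripper_force: 0.8
time_s: 26.9
ee_pos: [510.9, 312.4, 85.2]
ee_rot: [180.0, -0.0, -177.9]
force: [-0.2, 0.4, 0.0]
gripper_width: 90.1
gripper_force: 0.0
```

```bash
python3 -m pendant '0 0 -5 0 0 0;0 0 -15 0 0 0;0 0 -20 0 0 0;0 0 -25 0 0 0;0 0 -25 0 0 0;0 0 -20 0 0 0;0 0 -13 0 0 0;0 0 -5.5 0 0 0' >/dev/null;python3 -m pendant '0 0 0 0 0 0;0 0 0 0 0 0;0 0 0 0 0 0'
python3 - <<'E'
from h import *
im=grab_frame("wrist");a=cv2.imread("pics/w1.png");cv2.imwrite("pics/w9.png",im)
x=slice(160,262),slice(258,382)
d=cv2.absdiff(im[x],a[x]).max(2)>40;print("rest diff px",d.sum(),"of",d.size,np.argwhere(d).mean(0) if d.any() else 0)
r=cv2.matchTemplate(im,a[185:262,268:368],cv2.TM_CCOEFF_NORMED);_,v,_,p=cv2.minMaxLoc(r);print("tongs+walls match",v,p,"was (268,185)")
r=cv2.matchTemplate(im,a[225:262,290:345],cv2.TM_CCOEFF_NORMED);_,v,_,p=cv2.minMaxLoc(r);print("bow match",v,p,"was (290,225)")
s0=cv2.imread("pics/side0.png");s1=grab_frame("side")
d=(cv2.absdiff(s0,s1).max(2)>40).astype(np.uint8);n,l,st,ce=cv2.connectedComponentsWithStats(d)
for i in range(1,n):
    if st[i,4]>25:print("side change",st[i].tolist())
E
```

```text
time_s: 28.0
ee_pos: [510.4, 312.0, 212.6]
ee_rot: [-179.9, -0.1, -177.9]
force: [-0.5, -0.3, 0.3]
gripper_width: 89.6
gripper_force: 0.0
rest diff px 881 of 12648 [56.25198638 54.33938706]
tongs+walls match 0.9430969953536987 (268, 187) was (268,185)
bow match 0.9474515318870544 (291, 227) was (290,225)
side change [367, 0, 84, 223, 15061]
side change [387, 221, 35, 51, 1231]
side change [607, 258, 33, 49, 666]
side change [389, 279, 15, 28, 270]
side change [413, 278, 184, 118, 6254]
side change [397, 313, 7, 11, 56]
side change [516, 348, 108, 52, 2074]
side change [560, 462, 57, 18, 431]
```

```bash
python3 -c 'from workcell import *;print(job_done())'
```

```text
the job is handed in; nothing more can be done
None
```

The job is handed in at about 28 s of the 54 s: the square cell was lowered to the holder pocket's floor (about 4 N on contact) before release and the tongs are back in their rest, both checked from camera numbers, but I viewed 11 pictures, one over the limit of 10.

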